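Stack a busbar stand-off in its fixture and hold the keeper out

ROBOT

A 6-joint arm with a two-finger parallel gripper is mounted at the origin on the work surface. World frame = base frame: x ahead of the robot, y to its left, z up, the work surface at z = 0. Lengths are in mm, angles in rad, forces in N, time in s.
With the tool pointing down it reaches from about 250 to 775 mm from the base axis. Payload 8.9 kg.
Tool frame: the origin (TCP) lies on the centre line of the jaws, within the pads' length; the fingertips stand 17 mm ahead of it and the grasp point (between the pads) lies 2 mm behind it; z points along the fingers, y is the line along which they close (so a half turn about z gives the same grasp; the last joint's range is limited). The gripper opens to 85 mm and grips with 20 to 120 N. Pads are 22 mm wide; open, the fingers measure 114 mm over their backs; the gripper's body (76 mm by 85 mm) begins 54 mm behind the grasp point. The pads swing forward as they close: fully open they stand 13 mm farther back than shut.
Start: joints at [-1.414, 0.291, -0.153, 1.127, 0, 1.431], TCP at [153.042, -502.197, 248.305] pointing down, gripper open.
Joint ranges: [-2.52, 2.52], [-0.91, 1.74], [-1.3, 1.37], [-1.96, 2.02], [-1.52, 1.47], [-3.14, 3.14]. Speed limits (rad/s): [2.22, 2.22, 2.79, 3.14, 3.14, 3.14].

INTERFACE

Orientations are given as a unit quaternion [w, x, y, z].
In Python, from cell import bot, eyes gives the robot as it stands.
- The arm moves only by the tool send_rows, never from a script. Its argument "series" is a list that holds one entry, the list of rows, each a list of 4 numbers: the shift along the world's x, y, z in units of 25 mm (1.0 is 25 mm), then the turn about the world's z in units of 8 degrees (1.0 is 8 degrees). In form: [[[x, y, z, turn], ...]]. A call has exactly 10 rows; each row is the pose to reach, as a shift and turn from the pose commanded when the call began; what a row does not reach only later rows make up. A row lasts 1/8 s, in which the tool goes at most 62.5 mm and 10.7 degrees, less where a joint would pass 70% of its speed; a pose out of reach is approached as far as the arm can. A call with a gripper value outside its range is refused whole. "claw" is the finger opening in mm, from 0 to 85.4, set as the call begins (left out, the last holds). The fingers move at their own pace and stop on an object; "squeeze" is the grip in N (left out, the last holds). Time passes only in rows, so rows that repeat a pose let the fingers close, or fill a call up. It gives the time, the measured TCP pose, the force, the opening and the grip force at its end, in the units of the state.
- bot.get_obs(): the state, without advancing time (a new reading comes with each control period).
- eyes.grab_frame(name): name is "scene" or "top" or "wrist"; returns the picture (384x512x3 uint8, blue, green, red); there is no depth.
- eyes.camera_info(name): a dict with "fovy" (degrees; the focal length in pixels is half the picture's height over the tangent of half this angle, whatever the lens; pixels are square), "cx", "cy" (the principal point, pixels), "k1" (the pictures are not rectified: a ray, as slopes to the right and down, at radius r is drawn at 1 + k1 r^2 times it, then the intrinsics apply), "cam_to_world" (4x4, takes a point from camera to world coordinates); the wrist camera has in their place "hand_eye" (4x4, takes a point from camera to tool coordinates, whose origin is the TCP and whose axes are the flange's). Camera axes: x right, y down, z forward; pixel columns grow to the right and rows downward; lengths in mm; the calibration is good to about 2 mm. A picture is of the moment at which its call begins: read the wrist's pose just before it. camera_info takes no time and is no camera call.
- bot.close_job(): hands the job in; it is judged then, once.
The state is a dict: "time": time; "joint_positions": joint angles; "joint_velocities": joint speeds; "joint_torque": joint torques, N m; "tcp_pos": TCP position; "eef_rot": TCP orientation; "wrist_force": force on the tool from outside, world axes, zero at the start; "torque": the same for the moment, N m; "grip_width": finger opening in mm; "gripper_force": force on a finger pad.
Only numpy, scipy, OpenCV 4.12 (cv2) and the standard library are available. Lean on these libraries where they do the work, as an engineer would, in place of code of your own. Each camera call takes 0.05 s, during which the arm holds its last target. There are 200 camera calls.

TASK

Stack the stand-off squarely in the fixture's pocket between the four posts, one part at a time and without dropping any: first the red insulator, then the black spacer ring, then the brass top disc, letting go of each. Then pull the spring-loaded keeper by its black handle until the red pointer is at the green mark, so that the pad covers the stack, and finish while still gripping the handle and holding the pointer at the mark (it springs back if let go). Leave everything else on the bench where it is.

Things in the scene. Friction and masses are not known exactly. Their poses are not given: they have to be found in the camera images.
- fixture: blue hold-down fixture fixed to the bench, turned a little about the vertical. Origin on the bench under the pocket centre; its x points away from the robot along the slide (the handle is pulled to -x), y to the side without the slide, z up. Base plate 10 mm thick, x -54 to 112 mm, y -196 to 51 mm
- pocket (a point): centre of the pocket floor (yellow disc 52 mm across, 10 mm above the bench); axes as the fixture. Four round steel posts, 8 mm thick, at x, y = +-21 mm, tops rounded, 74 mm above the bench. Parts have 2 mm of play all round; openings 34 mm wide between the posts, on the +-x and +-y sides, let the fingers in
- insulator: the lowest part of the stand-off, a red ribbed insulator, round, 48 mm across and 30 mm tall, standing upright on the bench. Origin at the centre of its underside
- insulator_mid (a point): centre of the red insulator, half-way up (15 mm above its underside)
- spacer: black spacer ring, 48 mm outside, 20 mm hole, 14 mm thick, lying flat. Origin at the centre of its underside
- spacer_mid (a point): centre of the spacer ring, half-way up (7 mm above its underside)
- cap: brass top disc, solid, 48 mm across, 14 mm thick, lying flat. Origin at the centre of its underside
- cap_mid (a point): centre of the brass disc, half-way up (7 mm above its underside)
- slide (a joint): travel of the spring-return keeper slide in m: 0 at home (as found), growing as it is pulled along the fixture's -x; end stop 0.105. Its spring pulls it home with 3 N at 0 and 10 N at 0.08; let go, it returns. The slide carries the handle, the red pointer and the pad's arm, all at fixture x = 80 mm at travel 0
- pad (a point): centre of the underside of the slide's rubber pad (24 mm across), 71 mm above the bench, 3 mm above a full stack; pulled out it stands over the pocket. A steel arm 22 mm wide, 84 to 94 mm above the bench, joins it to a riser at fixture y -58 mm and the slide
- keeper: the moving keeper slide: carriage, handle, pointer, arm and pad. Origin on the carriage's underside on the handle's axis, 24 mm above the bench; axes as the fixture
- handle (a point): gripping point of the upright handle: a black round grip 22 mm across with a red top, from 54 to 116 mm above the bench, at fixture y -125 mm; free all round for the fingers from 50 mm up. The point lies on its axis, 91 mm above the bench; axes as the fixture
- pointer (a point): tip of the red pointer (3 mm wide) on the slide, at fixture y -178 mm; moves with the slide
- mark: green mark block on the white strip beside the slide, 12 mm wide along the slide, 22 mm across, 12 mm tall; fixed to the plate at a place that differs from run to run (travel about 0.066 to 0.092)
- mark_mid (a point): middle of the green mark's top; axes as the fixture. The pointer is at the mark when its fixture x equals this point's
- coupling: bystander: steel conduit coupling, a tube 34 mm across and 45 mm tall, standing near the parts. Origin at the centre of its underside
- tape: bystander: roll of yellow tape, 60 mm across and 19 mm tall, lying flat beyond the parts. Origin at the centre of its underside
- driver: bystander: screwdriver lying beyond the parts, along about y. Origin on its underside
- spool: bystander: small spool with wooden flanges and a green core, 80 mm across, 60 mm tall, standing beyond the fixture. Origin at the centre of its underside
- junction: bystander: grey open junction box, 100 x 100 x 45 mm, far left. Origin at the centre of its underside
- carton: bystander: cardboard carton, 120 x 90 x 80 mm, on the right. Origin at the centre of its underside
- jar: bystander: amber jar 64 mm across, 85 mm tall, on the right. Origin at the centre of its underside
Things that resemble listed ones, but are neither listed nor needed, are in the scene too. Several things look just like the spacer: the one meant starts nearest to the robot's base.

How it is judged:
By the outcome, as a careful person would: the job done as asked, in the order asked, and still so for the second after the job is handed in, while the arm keeps its last pose, push and grip.
It also fails if it takes over 72 s, if anything falls off the work surface, if the arm or the gripper's body presses on something with over 40 N, if the wrist force passes 120 N, or if a joint passes its speed limit or range.

## Working session

There is one attempt and no reset: what is moved stays moved. The work goes in short steps, Python scripts to look and compute and a tool call to move; the robot and the scene stay as the last step left them, time stands still between calls to the robot, and variables do not carry over. Pictures are saved under pics/ and viewed, at most 10 in all, crops included, and the job is handed in when it is done.

Besides the shell and the picture viewer there is one more tool, called after "Request:" as name([rows], argument=value, ...), one row to a line, values as JSON. send_rows: Moves the arm, as the interface text tells. Its arguments: {"type":"object","properties":{"series":{"type":"array","items":{"type":"array","items":{"type":"array","items":{"type":"number"}}}},"claw":{"type":"number"},"squeeze":{"type":"number"}},"required":["series"]}

```bash
mkdir -p pics; cat > h.py <<'E'
import numpy as np, cv2
from cell import bot, eyes
from scipy.spatial.transform import Rotation as R
def cam(n,obs=None):
    i=eyes.camera_info(n); f=192/np.tan(np.radians(i["fovy"]/2))
    if "cam_to_world" in i: T=np.array(i["cam_to_world"])
    else:
        o=obs or bot.get_obs(); W=np.eye(4); q=o["eef_rot"]; W[:3,:3]=R.from_quat([q[1],q[2],q[3],q[0]]).as_matrix(); W[:3,3]=o["tcp_pos"]; T=W@np.array(i["hand_eye"])
    K=np.array([[f,0,i["cx"]],[0,f,i["cy"]],[0,0,1]]); return K,i["k1"],T
def ray(c,uv):
    K,k,T=c; p=cv2.undistortPoints(np.array([[uv]],float),K,np.array([k,0,0,0.]))[0,0]
    return T[:3,3],T[:3,:3]@np.array([p[0],p[1],1])
def plane(c,uv,z):
    o,d=ray(c,uv); return o+d*(z-o[2])/d[2]
def proj(c,P):
    K,k,T=c; q=np.linalg.inv(T)@np.append(P,1); return cv2.projectPoints(q[None,:3],np.zeros(3),np.zeros(3),K,np.array([k,0,0,0.]))[0].ravel()
def blobs(img,lo,hi,amin=60):
    h=cv2.cvtColor(img,cv2.COLOR_BGR2HSV); m=cv2.inRange(h,np.array(lo),np.array(hi))
    n,l,s,c=cv2.connectedComponentsWithStats(m); return [(c[i].round(1),s[i]) for i in range(1,n) if s[i][4]>=amin]
E
python3 - <<'E'
from h import *
print(bot.get_obs())
for n in("scene","top","wrist"):
    im=eyes.grab_frame(n); cv2.imwrite(f"pics/{n}0.png",im); K,k,T=cam(n); print(n,K[0,0],k,T[:3].round(3).tolist())
a=cv2.imread("pics/top0.png"); cv2.imwrite("pics/top0b.png",cv2.resize(a,(800,600),interpolation=cv2.INTER_CUBIC))
E
```

```text
{'time': 0.0, 'joint_positions': array([-1.41430179e+00,  2.91252345e-01, -1.54102385e-01,  1.12669100e+00,
       -3.47896019e-06,  1.43151888e+00]), 'joint_velocities': array([-0.00064023, -0.00038504, -0.00045346, -0.0001338 ,  0.00096791,
       -0.00040827]), 'joint_torque': array([-8.42673162e-04, -5.37136352e+01,  3.31375802e+01,  1.58265891e-02,
       -1.49693506e-04,  2.42953109e-05]), 'tcp_pos': array([ 152.97728638, -501.80072468,  247.7557322 ]), 'eef_rot': array([-6.24665607e-04,  9.89084588e-01,  1.47347503e-01, -7.11713677e-06]), 'wrist_force': array([ 0.07312949,  0.73319762, -0.05299724]), 'torque': array([ 0.03996158,  0.00128686, -0.01760092]), 'gripper_force': 0.0, 'grip_width': 85.59677206056571}
scene 422.7256838086829 0.04597587905646322 [[-0.086, 0.57, -0.817, 1656.055], [0.996, 0.045, -0.074, 100.781], [-0.006, -0.821, -0.572, 809.288]]
top 381.2076364014333 -0.016272304223837283 [[0.029, -0.991, 0.13, 432.262], [-0.999, -0.032, -0.018, 0.018], [0.022, -0.129, -0.991, 1482.966]]
wrist 337.7674000137849 -0.08982483326707703 [[0.291, -0.923, -0.252, 215.593], [-0.957, -0.281, -0.077, -483.092], [0.0, 0.263, -0.965, 372.922]]
```

View pics/top0b.png

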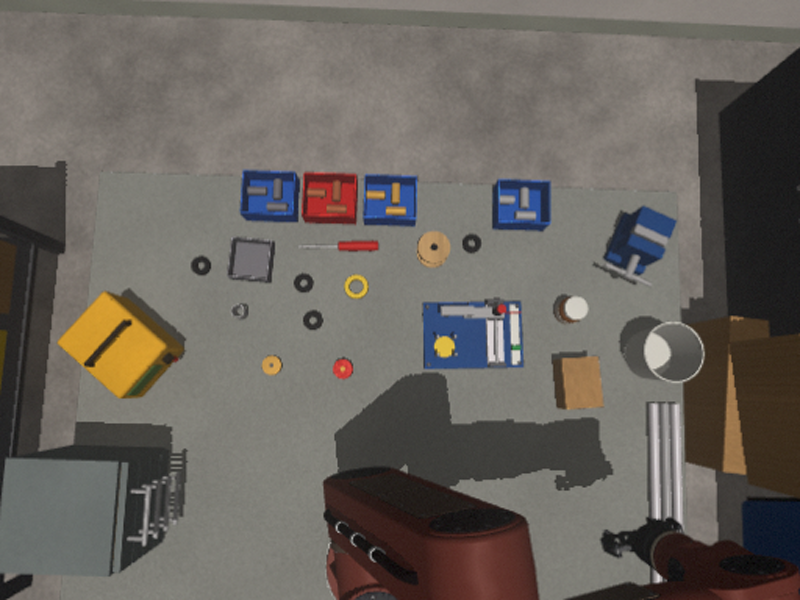

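View pics/scene0.png

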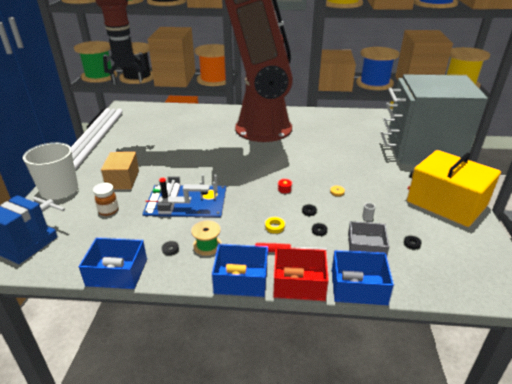

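The top view (enlarged 1.5625x) shows the red insulator at (343,368), the brass disc at (271,366), and the fixture with its pocket at (445,347). Black rings are at (313,320), (303,283), (201,265) and (472,243). The one at (313,320) is lowest in the image and so nearest the base, which makes it the spacer. I'll check that with numbers and a crop.

```bash
python3 - <<'E'
from h import *
c=cam("top"); im=cv2.imread("pics/top0.png"); s=512/800
for n,(u,v),z in [("r1",(313,320),7),("r2",(303,283),7),("r3",(201,265),7),("r4",(472,243),7)]:
    p=plane(c,(u*s,v*s),z); print(n,p.round(),np.hypot(*p[:2]).round())
def near(b,u,v): return min(b,key=lambda t:np.hypot(t[0][0]-u*s,t[0][1]-v*s))
for n,lo,hi,uv,z in [("ins",(0,150,80),(6,255,255),(343,368),25),("cap",(10,80,80),(22,255,255),(271,366),12),("pocket",(24,130,100),(34,255,255),(445,347),10),("spacer",(0,0,0),(179,255,60),(313,320),10),("green",(45,80,50),(85,255,255),(515,350),22),("blue",(105,150,50),(125,255,200),(450,340),10)]:
    b=near(blobs(im,lo,hi,8),*uv); print(n,b[0],b[1],plane(c,b[0],z).round(1))
cv2.imwrite("pics/crop1.png",cv2.resize(im[140:250,110:350],(800,367),interpolation=cv2.INTER_CUBIC))
E
```

```text
r1 [584. 182.   7.] 611.0
r2 [676. 212.   7.] 708.0
r3 [713. 469.   7.] 854.0
r4 [ 793. -211.    7.] 821.0
ins [219.1 235.5] [213 230  13  12 107] [466.8 103.4  25. ]
cap [173.3 233.3] [167 227  13  13 126] [470.1 279.7  12. ]
pocket [283.6 221.8] [278 220  12   4  22] [ 527.3 -142.4   10. ]
spacer [199.9 204.5] [194 199  13  12  84] [584.3 183.7  10. ]
green [329.7 222.1] [327 221   6   3  16] [ 530.7 -319.1   22. ]
blue [286.6 221.7] [271 198  41  38 461] [ 528. -154.   10.]
```

View pics/crop1.png

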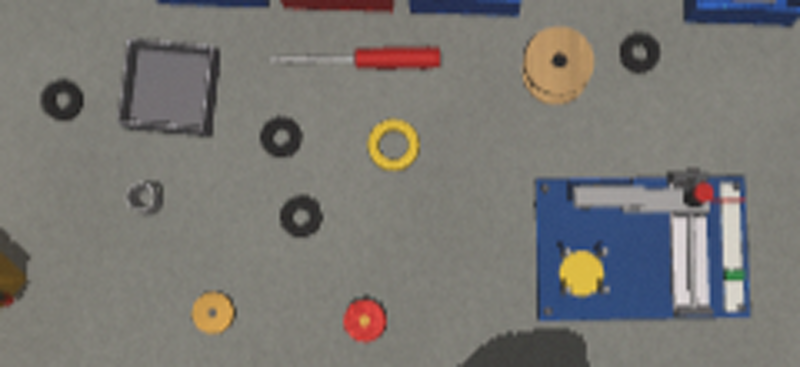

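The crop confirms the spacer: the ring at crop (301,216), 611 mm from the base, against 708 mm and more for the other rings. Now I'll take the wrist camera over the fixture.

Request:
send_rows([
  [[1.6,1.1,0.2,-0.3],[3.6,2.5,0.4,-0.6],[5.6,3.9,0.6,-0.9],[7.6,5.3,0.8,-1.2],[9.6,6.7,1,-1.5],[11.6,8.1,1,-1.8],[13.6,9.5,1,-2.1],[15.2,10.6,1,-2.1],[16,11.2,1,-2.1],[16,11.2,1,-2.1]],
])

```text
time: 1.4
tcp_pos: [553.9, -220.9, 272.6]
eef_rot: [-0.0, 1.0, 0.003, -0.0]
wrist_force: [-0.2, -0.3, -0.6]
grip_width: 85.7
gripper_force: 0.0
```

```bash
python3 - <<'E'
from h import *
import pickle
o=bot.get_obs(); im=eyes.grab_frame("wrist"); cv2.imwrite("pics/w1.png",im); pickle.dump(o,open("o1.pkl","wb"))
print(o["time"],o["tcp_pos"],o["eef_rot"],o["joint_positions"].round(2))
E
```

```text
1.4 [ 553.92419173 -220.88789466  272.58931563] [-2.92882951e-04  9.99996627e-01  2.55306724e-03 -3.76349262e-04] [-0.5   0.42  0.1   1.25  0.    2.63]
```

View pics/w1.png

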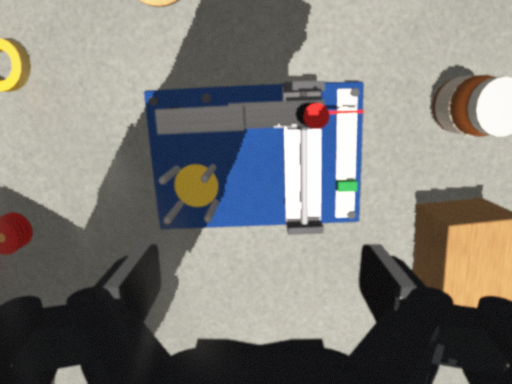

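The wrist view shows the plate with corners near (147,92), (362,82), (358,222) and (161,228). The pocket is at (196,185), the handle's red top at (315,115), the pointer at (360,112) and the green mark at (347,185). Next is the fixture pose.

```bash
python3 - <<'E'
from h import *
import pickle
o=pickle.load(open("o1.pkl","rb")); c=cam("wrist",o); im=cv2.imread("pics/w1.png")
h=cv2.cvtColor(im,cv2.COLOR_BGR2HSV); m=cv2.inRange(h,(100,120,40),(130,255,255))
n,l,s,ce=cv2.connectedComponentsWithStats(m); k=1+np.argmax(s[1:,4]); ys,xs=np.where(l==k)
P=np.array([plane(c,(x,y),10)[:2] for x,y in zip(xs,ys)],np.float32)
r=cv2.minAreaRect(P); print(r); B=cv2.boxPoints(r); print(B)
# axes: fixture y near +Y
e=[B[1]-B[0],B[2]-B[1]]; L=max(e,key=np.linalg.norm); L=L*np.sign(L[1]); yaw=np.arctan2(-L[0],L[1]); print("yaw deg",np.degrees(yaw))
Rz=np.array([[np.cos(yaw),-np.sin(yaw)],[np.sin(yaw),np.cos(yaw)]])
org=np.array(r[0])-Rz@[29,-72.5]; print("origin from plate",org)
for nm,lo,hi,z in [("yellow",(22,120,100),(34,255,255),10),("green",(45,80,50),(85,255,255),22),("red",(0,150,80),(6,255,255),25),("red2",(174,150,80),(179,255,255),25)]:
    for b in blobs(im,lo,hi,30):
        p=plane(c,b[0],z); print(nm,b[0],b[1],p.round(1),"fix",(Rz.T@(p[:2]-org)).round(1))
mk=[b for b in blobs(im,(45,80,50),(85,255,255),30)]
E
```

```text
((553.8181762695312, -172.81573486328125), (163.07644653320312, 153.79136657714844), 2.6001203060150146)
[[ 468.8755   -99.69821]
 [ 475.8523  -253.33124]
 [ 638.76086 -245.93326]
 [ 631.78406  -92.30023]]
yaw deg -87.39987
origin from plate [ 624.92794617 -140.55662272]
yellow [11.1 66.3] [  0  39  22  52 670] [664.2  64.9  10. ] fix [-203.5   48.6]
yellow [195.  186.1] [ 175  165   43   42 1301] [ 522.4 -145.4   10. ] fix [   0.2 -102.6]
green [346.7 185.3] [337 180  20  12 208] [ 527.3 -322.4   22. ] fix [ 177.2 -105.8]
red [315.  114.6] [304 103  24  25 469] [ 606.6 -281.6   25. ] fix [140.  -24.7]
red [ 13.9 232.2] [  0 213  32  41 980] [466.2  84.7  25. ] fix [-232.2 -148.3]
```

```bash
python3 - <<'E'
from h import *
import pickle
o=pickle.load(open("o1.pkl","rb")); c=cam("wrist",o); im=cv2.imread("pics/w1.png")
h=cv2.cvtColor(im,cv2.COLOR_BGR2HSV); m=cv2.inRange(h,(100,120,40),(130,255,255)); m[:70]=0;m[240:]=0;m[:,:135]=0;m[:,375:]=0
m=cv2.morphologyEx(m,cv2.MORPH_OPEN,np.ones((3,3)))
ys,xs=np.where(m); P=np.array([plane(c,(x,y),10)[:2] for x,y in zip(xs,ys)],np.float32)
r=cv2.minAreaRect(P); print(r); B=cv2.boxPoints(r)
e=[B[1]-B[0],B[2]-B[1]]; L=max(e,key=np.linalg.norm); L=L*np.sign(L[1]); yaw=np.arctan2(-L[0],L[1]); print("yaw deg",np.degrees(yaw))
Rz=np.array([[np.cos(yaw),-np.sin(yaw)],[np.sin(yaw),np.cos(yaw)]])
org=np.array(r[0])-Rz@[29,-72.5]; print("origin",org)
for nm,u,z in [("yel",(195,186.1),10),("green",(346.7,185.3),21),("redtop",(315,114.6),116)]:
    p=plane(c,u,z)[:2]; print(nm,p,"fix",(Rz.T@(p-org)).round(1))
for q in [(21,21),(21,-21),(-21,21),(-21,-21),(0,0)]:
    print(q,[proj(c,np.append(org+Rz@q,z)).round() for z in(10,74)])
E
```

```text
((556.0549926757812, -217.57958984375), (163.35498046875, 243.40895080566406), 2.532005786895752)
yaw deg 2.532002
origin [ 523.88044525 -146.43151767]
yel [ 522.43336713 -145.43082362] fix [-1.4  1.1]
green [ 527.00781141 -322.63833309] fix [  -4.7 -176.2]
redtop [ 609.75250263 -266.77143501] fix [  80.5 -124. ]
(21, 21) [array([176., 168.]), array([161., 181.])]
(21, -21) [array([212., 167.]), array([203., 179.])]
(-21, 21) [array([180., 203.]), array([166., 221.])]
(-21, -21) [array([215., 201.]), array([207., 219.])]
(0, 0) [array([196., 185.]), array([184., 200.])]
```

Request:
send_rows([
  [[-0.4,1.3,0,1.3],[-0.8,2.6,0,2.6],[-1.2,3.9,-0.4,3.9],[-1.6,5.2,-0.8,5.2],[-2,6.5,-1.2,6.5],[-2.4,7.8,-1.6,7.8],[-2.8,9.1,-2,9.1],[-3.2,10.4,-2.5,10.4],[-3.4,11.2,-2.9,11.5],[-3.4,11.2,-2.9,11.5]],
])

```text
time: 2.7
tcp_pos: [466.8, 57.8, 200.4]
eef_rot: [-0.0, 0.694, 0.72, -0.001]
wrist_force: [-0.5, -0.9, 0.1]
grip_width: 85.4
gripper_force: 0.0
```

```bash
cat >> h.py <<'E'
def circ(im,c,lo,hi,uv,z):
    b=min(blobs(im,lo,hi,100),key=lambda t:np.hypot(*(t[0]-np.array(uv))))
    hh=cv2.inRange(cv2.cvtColor(im,cv2.COLOR_BGR2HSV),np.array(lo),np.array(hi)); n,l,s,_=cv2.connectedComponentsWithStats(hh); k=l[tuple(np.argwhere(l>0)[np.argmin(np.hypot(*(np.argwhere(l>0)-b[0][::-1]).T))])]
    ys,xs=np.where(l==k); P=np.array([plane(c,(x,y),z)[:2] for x,y in zip(xs,ys)],np.float32)
    return cv2.minEnclosingCircle(P), P.mean(0), b
def delta(t,o):
    return ((np.array(t)-o["tcp_pos"])/25).round(2)
E
python3 - <<'E'
from h import *
o=bot.get_obs(); c=cam("wrist",o); im=eyes.grab_frame("wrist"); cv2.imwrite("pics/w2.png",im)
print(o["time"],o["tcp_pos"],R.from_quat(o["eef_rot"][[1,2,3,0]]).as_matrix()[:2,0], o["joint_positions"].round(2))
for n,p in[("ins",(467,103,25)),("cap",(470,280,10)),("sp",(584,183,10))]: print(n,proj(c,np.array(p,float)).round())
E
```

```text
2.7 [466.78700877  57.81296226 200.40937422] [-0.0380022   0.99927765] [-0.03  0.22 -0.38  0.97 -0.    1.5 ]
ins [263. 126.]
cap [275. -85.]
sp [398.  41.]
```

View pics/w2.png

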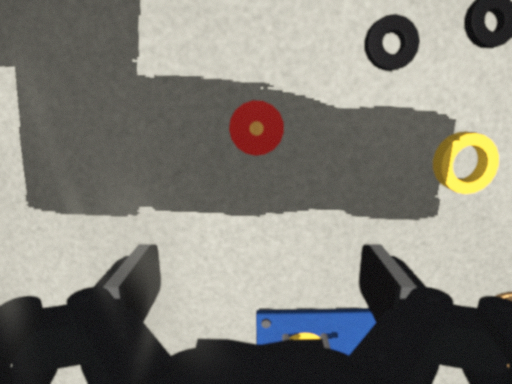

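The insulator is at (257,127) and the spacer at (391,42).

```bash
python3 - <<'E'
from h import *
o=bot.get_obs(); c=cam("wrist",o); im=cv2.imread("pics/w2.png")
r=circ(im,c,(0,120,50),(8,255,255),(257,127),27); print("ins",r)
r=circ(im,c,(0,0,0),(179,255,62),(391,42),12); print("sp",r)
print(proj(c,o["tcp_pos"]))
E
```

```text
ins (((461.9481201171875, 100.77603912353516), 24.110973358154297), array([462.02484, 101.06611], dtype=float32), (array([256.1, 127.4]), array([ 229,  100,   55,   56, 2205], dtype=int32)))
sp (((579.1376342773438, 179.44119262695312), 24.354045867919922), array([579.02014, 180.1049 ], dtype=float32), (array([391.4,  42.2]), array([ 365,   15,   54,   55, 1879], dtype=int32)))
[261.6202685  268.20302096]
```

Request:
send_rows([
  [[-0.2,0.9,0,0],[-0.2,1.72,-0.6,0],[-0.2,1.72,-2,0],[-0.2,1.72,-3.6,0],[-0.2,1.72,-5.2,0],[-0.2,1.72,-6.4,0],[-0.2,1.72,-7,0],[-0.2,1.72,-7.2,0],[-0.2,1.72,-7.2,0],[-0.2,1.72,-7.2,0]],
], claw=80, squeeze=40)

```text
time: 4.0
tcp_pos: [463.9, 100.5, 21.6]
eef_rot: [0.001, 0.694, 0.72, 0.001]
wrist_force: [-0.4, 0.3, -0.3]
grip_width: 80.0
gripper_force: 0.0
```

Request:
send_rows([
  [[0,0,0,0],[0,0,0,0],[0,0,0,0],[0,0,0,0],[0,0,0,0],[0,0,0,0],[0,0,0,0],[0,0,0,0],[0,0,0,0],[0,0,0,0]],
], claw=40)

```text
time: 5.25
tcp_pos: [463.2, 100.9, 21.4]
eef_rot: [0.0, 0.694, 0.72, 0.0]
wrist_force: [-2.1, -1.1, 8.1]
grip_width: 47.2
gripper_force: 39.9
```

Request:
send_rows([
  [[0,0,1.2,0],[0,0,2.8,0],[0.2,-1.2,4.6,0],[0.6,-3.2,6,0],[1,-5.2,7.1,0],[1.5,-7.2,7.1,0],[2,-9.2,7.1,0],[2.4,-11,7.1,0],[2.4,-11.6,7.1,0],[2.4,-11.6,7.1,0]],
])

```text
time: 6.5
tcp_pos: [522.6, -189.4, 198.0]
eef_rot: [-0.0, 0.694, 0.72, -0.0]
wrist_force: [0.4, -0.2, -1.2]
grip_width: 46.5
gripper_force: 41.9
```

```bash
python3 - <<'E'
from h import *
import pickle
o=bot.get_obs(); c=cam("wrist",o); im=eyes.grab_frame("wrist"); cv2.imwrite("pics/w3.png",im); pickle.dump(o,open("o3.pkl","wb"))
print(o["time"],o["tcp_pos"],R.from_quat(o["eef_rot"][[1,2,3,0]]).as_matrix()[:2,0], o["grip_width"],o["wrist_force"])
yaw=np.radians(2.53); Rz=np.array([[np.cos(yaw),-np.sin(yaw)],[np.sin(yaw),np.cos(yaw)]]); org=np.array([523.5,-146.2])
for q in [(21,21),(21,-21),(-21,21),(-21,-21),(0,0)]:
    print(q,[proj(c,np.append(org+Rz@q,z)).round() for z in(10,74)])
print([b for b in blobs(im,(22,120,80),(34,255,255),80)])
print("held",[b for b in blobs(im,(0,120,50),(8,255,255),100)])
E
```

```text
6.5 [ 522.58355544 -189.36296375  198.01899474] [-0.03620771  0.99934409] 46.518316022760715 [ 0.39388942 -0.18854114 -1.21681792]
(21, 21) [array([287., 104.]), array([293., 104.])]
(21, -21) [array([286., 150.]), array([293., 162.])]
(-21, 21) [array([240., 104.]), array([235., 105.])]
(-21, -21) [array([241., 151.]), array([236., 163.])]
(0, 0) [array([263., 128.]), array([264., 134.])]
[(array([263.2, 127. ]), array([ 235,   99,   57,   57, 2484], dtype=int32))]
held [(array([259.2, 262.8]), array([  198,   199,   124,   127, 11254], dtype=int32))]
```

View pics/w3.png

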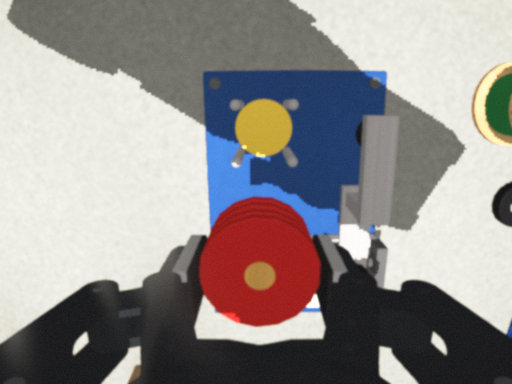

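The yellow disc is at (263,127), as predicted from the first view. The held insulator's top stud is at (260,276). I'll measure its offset in the gripper.

```bash
python3 - <<'E'
from h import *
import pickle
o=pickle.load(open("o3.pkl","rb")); c=cam("wrist",o); im=cv2.imread("pics/w3.png")
print("pocket",plane(c,(263.2,127),10))
h=cv2.cvtColor(im,cv2.COLOR_BGR2HSV); m=cv2.inRange(h,(9,60,60),(25,200,220)); m[:255]=0;m[300:]=0;m[:,:235]=0;m[:,285:]=0
ys,xs=np.where(m); print(xs.mean(),ys.mean(),len(xs))
print("stud off",plane(c,(xs.mean(),ys.mean()),o["tcp_pos"][2]+8.6)-o["tcp_pos"])
r=circ(im,c,(0,120,50),(8,255,255),(259,262),o["tcp_pos"][2]+8.6); ys,xs=np.where(cv2.inRange(h,(0,120,50),(8,255,255))>0)
k=(ys>250)&(ys<330); 
from scipy.optimize import least_squares
E=[]
for col in range(212,310,4):
    v=ys[k&(xs==col)]
    if len(v): E.append(plane(c,(col,v.max()),o["tcp_pos"][2]+8.6)[:2])
E=np.array(E); s=least_squares(lambda p:np.hypot(*(E-p[:2]).T)-24,[E[:,0].mean(),E[:,1].mean()+10],loss="soft_l1"); print("rim off",s.x-o["tcp_pos"][:2],s.cost)
E
```

```text
pocket [ 523.24795396 -145.65161329   10.        ]
259.38028169014086 275.45915492957744 710
stud off [-0.95526123  1.38130668  8.6       ]
rim off [-1.18937576  2.99435243] 1.070281479601018
```

Request:
send_rows([
  [[0.05,0.9,0,0],[0.05,1.6,-0.6,0],[0.05,1.7,-2,0],[0.05,1.7,-3.2,0],[0.05,1.7,-3.6,0],[0.05,1.7,-3.8,0],[0.05,1.7,-4,0],[0.05,1.7,-4.2,0],[0.05,1.7,-4.4,0],[0.05,1.7,-4.6,0]],
])

```text
time: 7.8
tcp_pos: [524.4, -146.8, 83.1]
eef_rot: [0.0, 0.694, 0.72, 0.0]
wrist_force: [-0.4, -0.3, -0.9]
grip_width: 46.9
gripper_force: 41.9
```

Request:
send_rows([
  [[0,0,-0.5,0],[0,0,-1,0],[0,0,-1.5,0],[0,0,-1.8,0],[0,0,-1.95,0],[0,0,-2.05,0],[0,0,-2.1,0],[0,0,-2.1,0],[0,0,-2.1,0],[0,0,-2.1,0]],
])

```text
time: 9.05
tcp_pos: [524.4, -146.7, 31.4]
eef_rot: [0.0, 0.694, 0.72, 0.0]
wrist_force: [-2.2, 0.7, 6.1]
grip_width: 46.8
gripper_force: 42.7
```

Request:
send_rows([
  [[0,0,0,0],[0,0,0,0],[0,0,0,0],[0,0,0,0],[0,0,0.4,0],[0,0,1.4,0],[0,0,2.8,0],[0,0,4.4,0],[0,0,6,0],[0,0,6.8,0]],
], claw=66)

```text
time: 10.3
tcp_pos: [525.1, -147.0, 203.9]
eef_rot: [0.002, 0.694, 0.72, 0.001]
wrist_force: [0.4, -0.5, 0.0]
grip_width: 65.7
gripper_force: 0.0
```

Request:
send_rows([
  [[0.3,1,0,0],[0.6,2.6,0,0],[0.9,4.4,0,0],[1.2,6.4,0,0],[1.5,8.4,-0.4,0],[1.9,10.2,-0.8,0],[2.16,11.2,-1,0],[2.16,11.3,-1,0],[2.16,11.3,-1,0],[2.16,11.3,-1,0]],
], claw=80)

```text
time: 11.55
tcp_pos: [578.3, 134.8, 176.3]
eef_rot: [0.0, 0.694, 0.72, 0.0]
wrist_force: [0.9, 0.0, 0.0]
grip_width: 80.1
gripper_force: 0.0
```

```bash
python3 - <<'E'
from h import *
o=bot.get_obs(); c=cam("wrist",o); im=eyes.grab_frame("wrist"); cv2.imwrite("pics/w4.png",im)
t=o["tcp_pos"]; print(o["time"],t)
uv=proj(c,np.array([579,179.5,14])); print(uv)
r=circ(im,c,(0,0,0),(179,255,62),uv,13); print("sp",r)
print(delta([r[0][0][0],r[0][0][1],18],o))
E
```

```text
11.55 [578.32963488 134.80276482 176.28336409]
[263.32680286 127.85295584]
sp (((579.0302734375, 181.8540496826172), 23.47081184387207), array([579.7203 , 180.43625], dtype=float32), (array([264.2, 126.6]), array([ 236,   98,   56,   55, 1874], dtype=int32)))
[ 0.03  1.88 -6.33]
```

Request:
send_rows([
  [[0.04,0.9,0,0],[0.04,1.82,-0.6,0],[0.04,1.82,-2,0],[0.04,1.82,-3.6,0],[0.04,1.82,-5,0],[0.04,1.82,-6,0],[0.04,1.82,-6.25,0],[0.04,1.82,-6.35,0],[0.04,1.82,-6.35,0],[0.04,1.82,-6.35,0]],
])

```text
time: 12.85
tcp_pos: [580.0, 181.5, 18.0]
eef_rot: [0.0, 0.694, 0.72, 0.001]
wrist_force: [-0.3, 0.4, 0.5]
grip_width: 79.9
gripper_force: 0.0
```

Request:
send_rows([
  [[0,0,0,0],[0,0,0,0],[0,0,0,0],[0,0,0,0],[0,0,0,0],[0,0,0,0],[0,0,0,0],[0,0,0,0],[0,0,0,0],[0,0,0,0]],
], claw=40)

```text
time: 14.1
tcp_pos: [579.5, 181.3, 17.8]
eef_rot: [0.0, 0.694, 0.72, 0.0]
wrist_force: [-2.2, -1.2, 6.2]
grip_width: 45.9
gripper_force: 40.7
```

Request:
send_rows([
  [[0,0,1.2,0],[0,0,2.8,0],[-0.2,-1.4,4.6,0],[-0.6,-3.6,6,0],[-1,-6,7.2,0],[-1.4,-8.4,7.2,0],[-1.8,-10.8,7.2,0],[-2.1,-13.2,7.2,0],[-2.28,-14.6,7.2,0],[-2.28,-14.8,7.2,0]],
])

```text
time: 15.35
tcp_pos: [521.8, -191.1, 197.0]
eef_rot: [0.0, 0.695, 0.719, -0.0]
wrist_force: [-0.3, 0.6, -0.0]
grip_width: 45.8
gripper_force: 41.5
```

```bash
python3 - <<'E'
from h import *
o=bot.get_obs(); c=cam("wrist",o); im=eyes.grab_frame("wrist"); cv2.imwrite("pics/w5.png",im)
t=o["tcp_pos"]; print(o["time"],t,o["grip_width"],o["wrist_force"])
uv=proj(c,np.array([523.3,-145.8,40])); print(uv)
r=circ(im,c,(0,120,50),(8,255,255),uv,38); print("ins",r)
E
```

```text
15.35 [ 521.77849265 -191.06786964  197.04934591] 45.80426814704568 [-0.33267863  0.64315114 -0.00914942]
[264.38751209 127.61698742]
ins (((523.3580932617188, -145.72425842285156), 23.926227569580078), array([ 523.12604, -145.10391], dtype=float32), (array([264.2, 126.5]), array([ 236,  100,   56,   55, 2230], dtype=int32)))
```

View pics/w5.png

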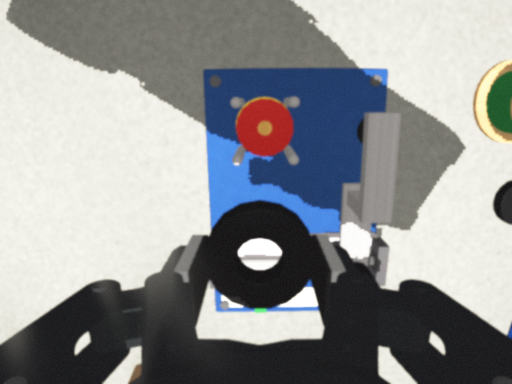

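The insulator sits in the pocket at (264,127) and the held spacer's hole is at (260,254). I'll get the held offset.

```bash
python3 - <<'E'
from h import *
o=bot.get_obs(); c=cam("wrist",o); im=cv2.imread("pics/w5.png"); t=o["tcp_pos"]; print(t)
g=cv2.cvtColor(im,cv2.COLOR_BGR2GRAY); m=((g<45)*255).astype(np.uint8)
E=[]
for col in range(215,308,4):   # outer lower rim (nearest camera-bottom) and upper rim
    v=np.where(m[195:262,col])[0]
    if len(v): E.append((col,195+v.min()))
z=t[2]-3.8
for zz in (z,z-14):
    P=np.array([plane(c,e,zz)[:2] for e in E]); from scipy.optimize import least_squares
    s=least_squares(lambda p:np.hypot(*(P-p[:2]).T)-24,[t[0],t[1]],loss="soft_l1"); print(zz-t[2],s.x-t[:2],s.cost)
for r in(8,9,10): pass
mm=m.copy(); cnt,_=cv2.findContours(255-m,cv2.RETR_LIST,cv2.CHAIN_APPROX_NONE)
for q in cnt:
    x,y,w,h=cv2.boundingRect(q)
    if 225<x<250 and 225<y<260 and w<70:
        print((x,y,w,h)); print("hole top L/R mid",(plane(c,(x,y+h/2),z)+plane(c,(x+w,y+h/2),z))[:2]/2-t[:2])
E
```

```text
[ 522.01651938 -190.12605329  197.0088017 ]
-3.8000000000000114 [-1.16075124  3.01817847] 2.3685920637742086
-17.80000000000001 [-0.88346296 -0.86380523] 0.28872188482584593
(236, 237, 47, 34)
hole top L/R mid [-1.03356931  4.53848653]
```

Request:
send_rows([
  [[0.08,0.9,0,0],[0.08,1.6,-0.6,0],[0.08,1.8,-2,0],[0.08,1.8,-3.2,0],[0.08,1.8,-3.6,0],[0.08,1.8,-3.8,0],[0.08,1.8,-4,0],[0.08,1.8,-4.2,0],[0.08,1.8,-4.4,0],[0.08,1.8,-4.6,0]],
])

```text
time: 16.65
tcp_pos: [524.4, -143.8, 81.9]
eef_rot: [0.0, 0.694, 0.72, 0.0]
wrist_force: [0.4, 0.2, -0.0]
grip_width: 45.6
gripper_force: 41.5
```

Request:
send_rows([
  [[0,-0.03,-0.2,0],[0,-0.03,-0.4,0],[0,-0.03,-0.6,0],[0,-0.03,-0.75,0],[0,-0.03,-0.85,0],[0,-0.03,-0.92,0],[0,-0.03,-0.97,0],[0,-0.03,-1,0],[0,-0.03,-1,0],[0,-0.03,-1,0]],
])

```text
time: 17.9
tcp_pos: [524.4, -144.5, 57.8]
eef_rot: [0.0, 0.694, 0.72, 0.0]
wrist_force: [-3.4, 1.5, 8.7]
grip_width: 45.8
gripper_force: 42.3
```

Contact is at the expected height. Release and rise.

Request:
send_rows([
  [[0,0,0,0],[0,0,0,0],[0,0,0,0],[0,0,0,0],[0,0,0.4,0],[0,0,1.4,0],[0,0,2.8,0],[0,0,4.4,0],[0,0,5.4,0],[0,0,5.8,0]],
], claw=66)

```text
time: 19.15
tcp_pos: [525.0, -144.7, 204.1]
eef_rot: [0.001, 0.694, 0.72, 0.001]
wrist_force: [0.2, -0.3, -0.3]
grip_width: 65.6
gripper_force: 0.0
```

Request:
send_rows([
  [[-0.2,1.2,0,0],[-0.5,3.2,0,0],[-0.8,5.4,0,0],[-1.2,7.8,0,0],[-1.6,10.2,-0.4,0],[-2,12.6,-0.8,0],[-2.3,14.2,-1,0],[-2.4,15,-1,0],[-2.4,15,-1,0],[-2.4,15,-1,0]],
], claw=80)

```text
time: 20.4
tcp_pos: [464.1, 229.9, 176.7]
eef_rot: [-0.0, 0.694, 0.72, -0.0]
wrist_force: [0.0, -0.8, 0.6]
grip_width: 80.1
gripper_force: 0.0
```

```bash
python3 - <<'E'
from h import *
o=bot.get_obs(); c=cam("wrist",o); im=eyes.grab_frame("wrist"); cv2.imwrite("pics/w6.png",im)
t=o["tcp_pos"]; print(o["time"],t)
uv=proj(c,np.array([465.3,277,14])); print(uv)
r=circ(im,c,(9,70,60),(24,255,255),uv,12); print("cap",r)
print(delta([r[1][0],r[1][1],18],o))
E
```

```text
20.4 [464.12587091 229.91267133 176.73197182]
[264.30080333 124.90594535]
cap (((465.326416015625, 277.189697265625), 5.546057224273682), array([465.3175, 277.3996], dtype=float32), (array([268.1, 131.3]), array([236,  96,  58,  58, 468], dtype=int32)))
[ 0.05  1.9  -6.35]
```

Request:
send_rows([
  [[0.06,0.9,0,0],[0.06,1.86,-0.6,0],[0.06,1.86,-2,0],[0.06,1.86,-3.6,0],[0.06,1.86,-5,0],[0.06,1.86,-6,0],[0.06,1.86,-6.25,0],[0.06,1.86,-6.35,0],[0.06,1.86,-6.35,0],[0.06,1.86,-6.35,0]],
])

```text
time: 21.7
tcp_pos: [466.4, 277.3, 19.2]
eef_rot: [0.0, 0.694, 0.72, 0.001]
wrist_force: [-0.2, -0.3, 0.9]
grip_width: 80.1
gripper_force: 0.0
```

Request:
send_rows([
  [[0,0,0,0],[0,0,0,0],[0,0,0,0],[0,0,0,0],[0,0,0,0],[0,0,0,0],[0,0,0,0],[0,0,0,0],[0,0,0,0],[0,0,0,0]],
], claw=40)

```text
time: 22.95
tcp_pos: [466.0, 277.2, 18.9]
eef_rot: [0.0, 0.694, 0.72, 0.0]
wrist_force: [-0.6, -0.8, 7.8]
grip_width: 46.2
gripper_force: 39.9
```

Request:
send_rows([
  [[0,0,1.2,0],[0,0,2.8,0],[0.2,-1.6,4.6,0],[0.5,-3.6,6,0],[0.8,-5.8,7.2,0],[1.1,-8.2,7.2,0],[1.4,-10.6,7.2,0],[1.7,-13,7.2,0],[2,-15.4,7.2,0],[2.28,-17.6,7.2,0]],
])

```text
time: 24.2
tcp_pos: [522.7, -165.1, 198.4]
eef_rot: [0.0, 0.694, 0.72, 0.0]
wrist_force: [1.0, 0.3, -0.2]
grip_width: 45.9
gripper_force: 41.6
```

Request:
send_rows([
  [[0,-0.6,0,0],[0,-1,0,0],[0,-1.1,0,0],[0,-1.1,0,0],[0,-1.1,0,0],[0,-1.1,0,0],[0,-1.1,0,0],[0,-1.1,0,0],[0,-1.1,0,0],[0,-1.1,0,0]],
])

```text
time: 25.45
tcp_pos: [522.8, -190.5, 198.3]
eef_rot: [-0.0, 0.694, 0.72, -0.0]
wrist_force: [-0.3, 0.2, -0.2]
grip_width: 46.2
gripper_force: 41.6
```

```bash
python3 - <<'E'
from h import *
o=bot.get_obs(); c=cam("wrist",o); im=eyes.grab_frame("wrist"); cv2.imwrite("pics/w7.png",im)
t=o["tcp_pos"]; print(o["time"],t,o["grip_width"],o["wrist_force"])
E
```

```text
25.45 [ 522.77771317 -190.48610973  198.29199007] 46.245665847704856 [-0.3374807   0.17873549 -0.1988217 ]
```

View pics/w7.png

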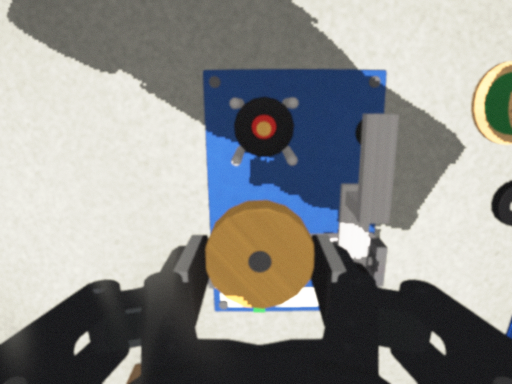

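The spacer is seated on the insulator at (264,127), and the held cap is centred at (260,254).

Request:
send_rows([
  [[0.06,0.9,0,0],[0.06,1.6,-0.6,0],[0.06,1.8,-2,0],[0.06,1.8,-3.2,0],[0.06,1.8,-3.6,0],[0.06,1.8,-3.8,0],[0.06,1.8,-4,0],[0.06,1.8,-4.2,0],[0.06,1.8,-4.4,0],[0.06,1.8,-4.6,0]],
])

```text
time: 26.75
tcp_pos: [524.4, -145.5, 83.1]
eef_rot: [0.0, 0.694, 0.72, 0.0]
wrist_force: [-0.3, -0.2, -1.4]
grip_width: 46.1
gripper_force: 41.6
```

Request:
send_rows([
  [[0,0,-0.1,0],[0,0,-0.2,0],[0,0,-0.28,0],[0,0,-0.34,0],[0,0,-0.39,0],[0,0,-0.42,0],[0,0,-0.44,0],[0,0,-0.44,0],[0,0,-0.44,0],[0,0,-0.44,0]],
])

```text
time: 28.0
tcp_pos: [524.3, -145.4, 72.9]
eef_rot: [0.0, 0.694, 0.72, 0.0]
wrist_force: [-2.9, 0.9, 7.6]
grip_width: 45.5
gripper_force: 42.5
```

Request:
send_rows([
  [[0,0,0,0],[0,0,0,0],[0,0,0,0],[0,0,0,0],[0,0,0.4,0],[0,0,1.4,0],[0,0,2.8,0],[0,0,4,0],[0,0,4.8,0],[0,0,5.1,0]],
], claw=66)

```text
time: 29.25
tcp_pos: [524.9, -145.7, 201.5]
eef_rot: [0.001, 0.694, 0.72, 0.0]
wrist_force: [0.5, -0.1, 0.4]
grip_width: 65.9
gripper_force: 0.0
```

Request:
send_rows([
  [[0.2,-0.8,0,0],[0.5,-2.2,0,0],[0.8,-4,0,0],[1.1,-6,0,0],[1.4,-8,0,0],[1.6,-9.1,-0.4,0],[1.6,-9.2,-0.8,0],[1.6,-9.2,-0.8,0],[1.6,-9.2,-0.8,0],[1.6,-9.2,-0.8,0]],
])

```text
time: 30.5
tcp_pos: [564.6, -374.8, 180.5]
eef_rot: [0.0, 0.693, 0.721, 0.0]
wrist_force: [-0.2, 0.4, -0.3]
grip_width: 66.0
gripper_force: 0.0
```

```bash
python3 - <<'E'
from h import *
import pickle
o=bot.get_obs(); c=cam("wrist",o); im=eyes.grab_frame("wrist"); cv2.imwrite("pics/w8.png",im); pickle.dump(o,open("o8.pkl","wb"))
t=o["tcp_pos"]; print(o["time"],t,o["eef_rot"])
for n,lo,hi in[("green",(45,80,50),(85,255,255)),("red",(0,130,80),(8,255,255)),("blue",(100,120,40),(130,255,255))]:
    for b in blobs(im,lo,hi,40): print(n,b[0],b[1])
E
```

```text
30.5 [ 564.59462052 -374.8393744   180.4923966 ] [3.77767676e-04 6.93393007e-01 7.20559500e-01 4.62025262e-05]
green [217.2 117.5] [210 104  15  28 398]
red [353.1  26. ] [ 334    6   39   41 1244]
red [322.9 106.5] [321  76   5  55 146]
blue [231.5  11.5] [ 157    0  152   26 3634]
blue [352.    1.4] [347   0  11   4  42]
blue [255.4 101.6] [ 162   80  192   59 5747]
blue [417.8 372.2] [397 355  39  29 652]
```

View pics/w8.png

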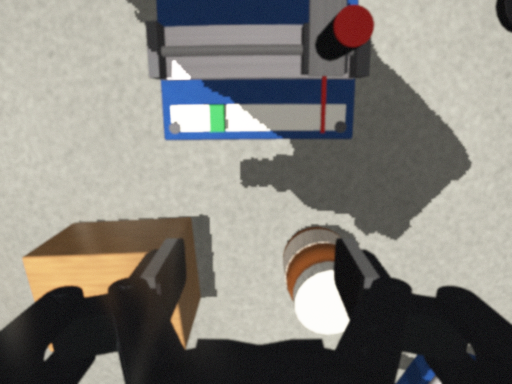

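The view shows the green mark at (217,117), the pointer tip at (323,130) and the red handle top at (353,26).

```bash
python3 - <<'E'
from h import *
import pickle
o=pickle.load(open("o8.pkl","rb")); c=cam("wrist",o); im=cv2.imread("pics/w8.png")
yaw=np.radians(2.53); Rz=np.array([[np.cos(yaw),-np.sin(yaw)],[np.sin(yaw),np.cos(yaw)]]); org=np.array([523.4,-146.])
fx=lambda p:(Rz.T@(p[:2]-org)).round(1)
print("mark left edge",fx(plane(c,(209.5,117.5),22)),"right",fx(plane(c,(224.5,117.5),22)),fx(plane(c,(224.5,117.5),10)))
for z in(22,26,30,34): print("ptr",z,fx(plane(c,(323,125),z)),fx(plane(c,(323,131),z)))
p=plane(c,(353.1,26),116); print("handle",p,fx(p),delta([p[0],p[1],90],bot.get_obs()))
E
```

```text
mark left edge [ -10.8 -176.7] right [   1.6 -176.9] [   0.4 -177.4]
ptr 22 [  83.1 -183.3] [  83.3 -188.3]
ptr 26 [  82.4 -183.1] [  82.6 -187.9]
ptr 30 [  81.6 -182.8] [  81.8 -187.6]
ptr 34 [  80.9 -182.5] [  81.1 -187.3]
handle [ 608.89265376 -267.50734081  116.        ] [  80.  -125.2] [ 1.77  4.3  -3.62]
```

Request:
send_rows([
  [[0.5,1,0,0],[1.1,2.6,0,0],[1.7,4,0,0],[1.8,4.3,0,0],[1.8,4.3,-0.8,0],[1.8,4.3,-1.8,0],[1.8,4.3,-2.8,0],[1.8,4.3,-3.4,0],[1.8,4.3,-3.66,0],[1.8,4.3,-3.66,0]],
], claw=66)

```text
time: 31.8
tcp_pos: [609.3, -268.1, 88.5]
eef_rot: [0.0, 0.694, 0.72, -0.0]
wrist_force: [-0.3, -0.2, 0.8]
grip_width: 66.0
gripper_force: 0.0
```

Request:
send_rows([
  [[0,0,0,0],[0,0,0,0],[0,0,0,0],[0,0,0,0],[0,0,0,0],[0,0,0,0],[0,0,0,0],[0,0,0,0],[0,0,0,0],[0,0,0,0]],
], claw=10, squeeze=60)

```text
time: 33.05
tcp_pos: [609.9, -268.1, 89.1]
eef_rot: [0.001, 0.694, 0.72, 0.0]
wrist_force: [0.9, 1.5, 5.9]
grip_width: 20.5
gripper_force: 58.6
```

Request:
send_rows([
  [[-0.3,-0.01,0,0],[-0.7,-0.03,0,0],[-1.2,-0.05,0,0],[-1.7,-0.07,0,0],[-2.2,-0.1,0,0],[-2.7,-0.12,0,0],[-3.1,-0.14,0,0],[-3.3,-0.15,0,0],[-3.4,-0.15,0,0],[-3.4,-0.15,0,0]],
])

```text
time: 34.3
tcp_pos: [526.1, -271.9, 89.1]
eef_rot: [0.002, 0.694, 0.72, 0.001]
wrist_force: [8.4, 1.6, 1.9]
grip_width: 20.7
gripper_force: 59.0
```

Request:
send_rows([
  [[0,0,0,0],[0,0,0,0],[0,0,0,0],[0,0,0,0],[0,0,0,0],[0,0,0,0],[0,0,0,0],[0,0,0,0],[0,0,0,0],[0,0,0,0]],
])

```text
time: 35.55
tcp_pos: [526.2, -271.9, 89.1]
eef_rot: [0.002, 0.693, 0.72, 0.001]
wrist_force: [9.4, 3.5, 2.0]
grip_width: 20.4
gripper_force: 59.0
```

```bash
python3 - <<'E'
from h import *
o=bot.get_obs(); print(o["time"],o["tcp_pos"],o["wrist_force"],o["grip_width"],o["gripper_force"])
a=eyes.grab_frame("wrist"); b=eyes.grab_frame("top"); s=eyes.grab_frame("scene")
for n,i in(("w9",a),("t9",b),("s9",s)): cv2.imwrite(f"pics/{n}.png",i)
z=lambda i,w,h:cv2.resize(i,(w,h),interpolation=cv2.INTER_CUBIC)
cv=np.zeros((600,800,3),np.uint8); cv[:300,:400]=z(a,400,300); cv[:300,400:]=z(b[180:255,255:355],400,300); cv[300:,:]=z(s[160:235,130:330],800,300)
cv2.imwrite("pics/m9.png",cv)
E
```

```text
35.55 [ 526.24627851 -271.90477121   89.07267691] [9.36700577 3.51090382 1.95720253] 20.396499545892745 59.02088463306427
```

View pics/m9.png

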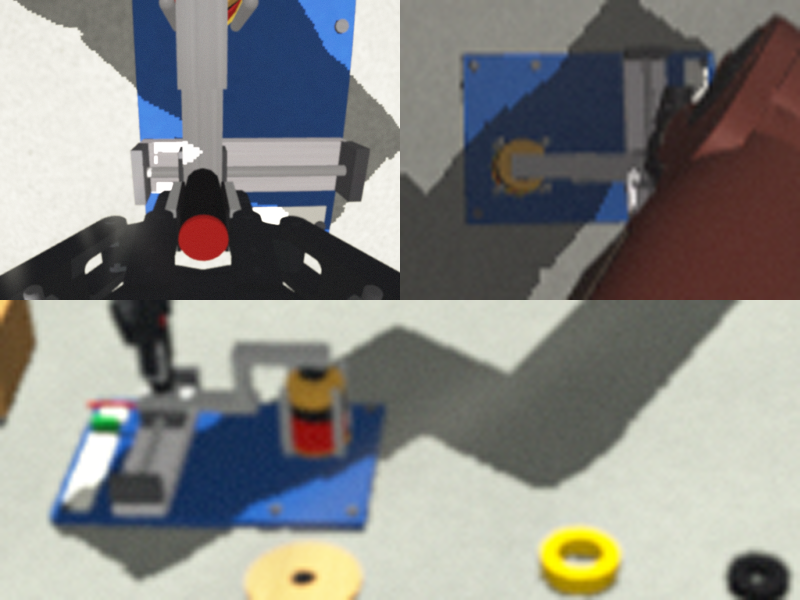

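The pad is over the stack, and in the scene view the pointer is close to the green mark. I'll measure it in the scene camera, calibrating the pointer's height from its home picture.

```bash
python3 - <<'E'
from h import *
c=cam("scene"); yaw=np.radians(2.53); Rz=np.array([[np.cos(yaw),-np.sin(yaw)],[np.sin(yaw),np.cos(yaw)]]); org=np.array([523.4,-146.])
W=lambda x,y,z:np.append(org+Rz@[x,y],z)
fx=lambda p:(Rz.T@(p[:2]-org)).round(1)
for n in("scene0","s9"):
    im=cv2.imread(f"pics/{n}.png"); h=cv2.cvtColor(im,cv2.COLOR_BGR2HSV)
    for nm,r in(("red",[((0,100,60),(10,255,255)),((170,100,60),(179,255,255))]),("green",[((45,70,40),(85,255,255))])):
        m=sum(cv2.inRange(h,*q) for q in r); m[:160]=0;m[235:]=0;m[:,:140]=0;m[:,225:]=0
        k,l,s,ce=cv2.connectedComponentsWithStats(m)
        for i in range(1,k):
            if s[i][4]>3:
                wt=(l==i)*h[...,1].astype(float); ys,xs=np.indices(wt.shape); u=((wt*xs).sum()/wt.sum(),(wt*ys).sum()/wt.sum())
                print(n,nm,np.round(u,2),s[i],[(z,fx(plane(c,u,z)).tolist()) for z in(22,26,30,34)])
for x in(80,-5): print(x,[(z,proj(c,W(x,-170,z)).round(1).tolist()) for z in(22,26,30,34)])
print("mark top mid",proj(c,W(-5,-178,22)),proj(c,W(1,-178,10)),proj(c,W(-11,-178,22)))
E
```

```text
scene0 red [162.07 179.82] [159 177   7   6  33] [(22, [-66.1, -168.2]), (26, [-60.0, -166.3]), (30, [-53.8, -164.5]), (34, [-47.7, -162.6])]
scene0 red [146.85 200.66] [146 200   3   2   5] [(22, [57.4, -190.0]), (26, [63.0, -188.1]), (30, [68.5, -186.1]), (34, [74.0, -184.2])]
scene0 green [155.79 190.31] [152 188   9   5  31] [(22, [-1.9, -175.0]), (26, [4.0, -173.2]), (30, [9.8, -171.3]), (34, [15.6, -169.4])]
s9 red [207.72 193.81] [203 189  11  10  91] [(22, [12.5, -0.8]), (26, [18.3, 0.2]), (30, [24.0, 1.2]), (34, [29.7, 2.2])]
s9 green [155.55 190.38] [152 188   8   5  29] [(22, [-1.4, -175.7]), (26, [4.4, -173.8]), (30, [10.2, -172.0]), (34, [16.0, -170.1])]
80 [(22, [151.4, 205.0]), (26, [151.2, 203.9]), (30, [151.1, 202.9]), (34, [150.9, 201.9])]
-5 [(22, [157.5, 189.8]), (26, [157.4, 188.8]), (30, [157.2, 187.8]), (34, [157.0, 186.8])]
mark top mid [155.11857309 189.75572618] [155.19729998 193.76141095] [155.53460453 188.74317534]
```

```bash
python3 - <<'E'
from h import *
c=cam("scene"); yaw=np.radians(2.53); Rz=np.array([[np.cos(yaw),-np.sin(yaw)],[np.sin(yaw),np.cos(yaw)]]); org=np.array([523.4,-146.])
fx=lambda p:(Rz.T@(p[:2]-org)).round(1)
R0={}
for n,rows in(("scene0",(196,208)),("s9",(180,193))):
    im=cv2.imread(f"pics/{n}.png").astype(float); red=np.clip(im[...,2]-np.maximum(im[...,0],im[...,1])-12,0,None)
    print(n)
    for col in range(146,164):
        w=red[rows[0]:rows[1],col]
        if w.sum()>15:
            v=(w*np.arange(*rows)).sum()/w.sum(); print(col,round(w.sum()),round(v,2),[fx(plane(c,(col,v),z)).tolist() for z in(26,30,34)])
E
```

```text
scene0
146 143 200.58 [[62.6, -190.9], [68.1, -188.9], [73.7, -186.9]]
147 154 200.53 [[62.2, -187.8], [67.7, -185.8], [73.3, -183.9]]
148 85 200.59 [[62.5, -184.5], [68.0, -182.6], [73.5, -180.6]]
149 71 200.73 [[63.1, -181.2], [68.6, -179.2], [74.1, -177.3]]
150 82 200.61 [[62.4, -178.2], [67.9, -176.3], [73.4, -174.3]]
151 51 200.84 [[63.5, -174.7], [69.0, -172.8], [74.5, -170.9]]
152 51 200.86 [[63.5, -171.5], [69.0, -169.6], [74.5, -167.8]]
153 51 200.86 [[63.4, -168.3], [68.9, -166.5], [74.4, -164.6]]
154 52 200.9 [[63.5, -165.1], [69.0, -163.3], [74.5, -161.4]]
155 66 200.89 [[63.4, -162.0], [68.9, -160.1], [74.4, -158.3]]
156 88 200.75 [[62.5, -159.0], [68.0, -157.2], [73.5, -155.4]]
157 63 200.73 [[62.3, -155.8], [67.8, -154.0], [73.3, -152.2]]
s9
151 22 185.55 [[-23.6, -195.6], [-17.6, -193.6], [-11.7, -191.6]]
152 94 185.54 [[-23.7, -192.3], [-17.8, -190.3], [-11.8, -188.3]]
153 126 185.53 [[-23.9, -189.0], [-18.0, -187.0], [-12.0, -185.0]]
154 107 185.52 [[-24.1, -185.6], [-18.1, -183.7], [-12.2, -181.7]]
155 113 185.5 [[-24.3, -182.3], [-18.3, -180.4], [-12.4, -178.5]]
156 108 185.45 [[-24.7, -179.1], [-18.8, -177.1], [-12.8, -175.2]]
157 100 185.46 [[-24.8, -175.7], [-18.8, -173.8], [-12.9, -171.9]]
158 91 185.53 [[-24.5, -172.3], [-18.6, -170.4], [-12.6, -168.5]]
159 83 185.57 [[-24.4, -168.9], [-18.4, -167.0], [-12.5, -165.2]]
160 81 185.62 [[-24.2, -165.5], [-18.2, -163.6], [-12.3, -161.8]]
161 72 185.68 [[-23.9, -162.1], [-18.0, -160.2], [-12.0, -158.4]]
162 42 185.83 [[-23.1, -158.5], [-17.2, -156.7], [-11.2, -154.9]]
```

```bash
python3 - <<'E'
from h import *
o=bot.get_obs(); c=cam("wrist",o); im=cv2.imread("pics/w9.png"); t=o["tcp_pos"]; print(t)
yaw=np.radians(2.53); Rz=np.array([[np.cos(yaw),-np.sin(yaw)],[np.sin(yaw),np.cos(yaw)]]); org=np.array([523.4,-146.])
r=circ(im,c,(0,130,60),(8,255,255),(261,304),116); print(r, r[0][0]-t[:2])
print("fix x",(Rz.T@(np.array(r[0][0])-org)))
# pad arm edges (22 mm wide, z 94, fixture y about -20..-50)
g=cv2.cvtColor(im,cv2.COLOR_BGR2HSV)[...,1]
for row in (30,60,90):
    x=np.where(g[row,200:320]<60)[0]+200; d=np.split(x,np.where(np.diff(x)>2)[0]+1); d=max(d,key=len)
    a,b=[Rz.T@(plane(c,(q,row),94)[:2]-org) for q in(d[0]-.5,d[-1]+.5)]; print(row,d[0],d[-1],a.round(1),b.round(1),((a+b)/2).round(1))
E
```

```text
[ 526.28240856 -271.91257833   89.08305659]
(((525.4739379882812, -271.2418212890625), 11.450617790222168), array([ 525.4184, -270.9977], dtype=float32), (array([259.9, 303.5]), array([ 227,  274,   67,   59, 3017], dtype=int32))) [-0.80847057  0.67075705]
fix x [  -3.45656841 -125.21129004]
30 218 290 [-17.  -36.4] [  7.3 -36.6] [ -4.9 -36.5]
60 226 290 [-14.5 -46.1] [  7.4 -46.2] [ -3.6 -46.1]
90 227 290 [-14.5 -55.9] [  7.5 -56.1] [ -3.5 -56. ]
```

The wrist view and the TCP travel agree: the pointer is about 1.2 mm short. I'll trim it.

Request:
send_rows([
  [[-0.02,0,0,0],[-0.04,0,0,0],[-0.05,0,0,0],[-0.05,0,0,0],[-0.05,0,0,0],[-0.05,0,0,0],[-0.05,0,0,0],[-0.05,0,0,0],[-0.05,0,0,0],[-0.05,0,0,0]],
])

```text
time: 36.95
tcp_pos: [525.1, -272.0, 89.1]
eef_rot: [0.002, 0.693, 0.72, 0.001]
wrist_force: [10.0, 1.4, 1.1]
grip_width: 20.3
gripper_force: 59.1
```

```bash
python3 -c "
from h import *
print(bot.close_job())"
```

```text
the job is handed in; nothing more can be done
None
```

I stacked the insulator, spacer and brass disc in the pocket in that order, then pulled the keeper until the pad covered the stack and handed in at about 37 s still gripping the handle, with the pointer at the mark to within about 1 mm by my measurements (no verdict was shown).

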